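Close a denture flask in its bench press: to touch, plus an eighth of a turn

ROBOT

A 6-joint arm with a two-finger parallel gripper is mounted at the origin on a cart in front of the work surface, level with it; the furniture and walls round the work are solid. World frame = base frame: x ahead of the robot, y to its left, z up, the work surface at z = 0. Lengths are in mm, angles in rad, forces in N, time in s.
With the tool pointing down it reaches from about 350 to 875 mm from the base axis. Payload 4.2 kg.
Tool frame: the origin (TCP) lies midway between the tips of the shut fingers; the grasp point (between the pads) lies 19 mm behind it; z points along the fingers, y is the line along which they close (so a half turn about z gives the same grasp; the last joint's range is limited). The gripper opens to 85 mm and grips with 20 to 120 N. Pads are 22 mm wide; open, the fingers measure 114 mm over their backs; the gripper's body (76 mm by 85 mm) begins 54 mm behind the grasp point. The pads swing forward as they close: fully open they stand 13 mm farther back than shut.
Start: joints at [1.462, 0.385, 0.008, 0, -1.194, -0.259], TCP at [224.694, 583.191, 231.312] pointing down, gripper open.
Joint ranges: [-3.14, 3.14], [-1.21, 2.06], [-1.07, 1.41], [-3.16, 2.05], [-2.99, -0.16], [-3.1, 3.1]. Speed limits (rad/s): [2.79, 2.79, 3.14, 3.14, 3.14, 3.14].

INTERFACE

Orientations are given as a unit quaternion [x, y, z, w].
In Python, from bench import arm gives the robot as it stands. The module is installed in compiled form; this text tells all that it offers.
- The arm moves only by the shell command python3 -m handwheel 'ROWS' [OPENING]. ROWS is JSON, a list of rows, each an object of numbers: "x", "y", "z": the shift along the world's x, y, z each as a share of 20 cm, from -1 to 1; "ax", "ay", "az": the turn, a rotation vector about the world's x, y, z each as a share of 90 degrees, from -1 to 1. In form: [{"x": .., "y": .., "z": .., "ax": .., "ay": .., "az": ..}, ...]. A call has exactly 8 rows; each row shifts and turns the commanded pose from where the row before left it; what a row does not reach is not made up. A row lasts 1/10 s, in which the tool goes at most 50 mm and 8.59 degrees, less where a joint would pass 70% of its speed; a pose out of reach is approached as far as the arm can. A call with a number of a shift or a turn outside -1 to 1 is refused whole. A call with a gripper value outside its range is refused whole. OPENING is the opening, from -1 (shut) to 1 (fully open), set as the call begins (- or left out, the last holds). The fingers move at their own pace and stop on an object; the grip force is fixed at half the most. Time passes only in rows, so rows that do not move let the fingers close, or fill a call up. It gives the time, the measured TCP pose, the force, the opening and the grip force at its end, in the units of the state.
- arm.read_state(): the state, without advancing time (a new reading comes with each control period).
- arm.get_image(name): name is "scene" or "top" or "wrist"; returns the picture (420x560x3 uint8, red, green, blue); there is no depth.
- arm.camera_params(name): a dict with "K" (3x3 intrinsics, pixels), "position" and "orientation" of the camera in the world. Camera axes: x right, y down, z forward; pixel columns grow to the right and rows downward; lengths in mm; the calibration is good to about 2 mm. A picture is of the moment at which its call begins: read the wrist's pose just before it. camera_params takes no time and is no camera call; for the wrist camera it gives the pose at the moment of the call.
- arm.job_done(): hands the job in; it is judged then, once.
The state is a dict: "clock": time; "joints": joint angles; "joint_vel": joint speeds; "joint_efforts": joint torques, N m; "position": TCP position; "ee_rot": TCP orientation; "contact_force": force on the tool from outside, world axes, zero at the start; "wrist_torque": the same for the moment, N m; "gripper_width": finger opening in mm; "grasp_force": force on a finger pad.
Only numpy, scipy, OpenCV 4.12 (cv2) and the standard library are available. Lean on these libraries where they do the work, as an engineer would, in place of code of your own. Each camera call takes 0.05 s, during which the arm holds its last target. There are 200 camera calls.

TASK

One of the two small presses holds a brass flask. Turn that press's bar knob clockwise (seen from above) until the pressing plate just touches the flask, then add one eighth of a turn (45 degrees) more and no further, and let go of the knob. Leave the empty press as it is and do not shift the flask.

Things in the scene. Friction and masses are not known exactly. Their poses are not given: they have to be found in the camera images.
- press_knob (a joint): Knob angle of the press with the flask, rad: 0 where its plate just touches the flask, negative while clear of it (starts at -0.65 to -0.30), growing clockwise from above. The knob keeps its height; its screw drives the plate down 5.1 mm per rad. Turning takes 0.08 N m, with the flask clamped at +0.785 about 0.13 N m; it stays where left; stop at 1.5.
- press_knob_grip (a point): Centre of that knob's black grip bar, on its vertical axis, 149 mm above the worktop; z up. Bar: 60 mm long (own y), 14 wide (own x), reaching 16 mm above and 20 mm below this point; under it a 9 mm radius stub, then a 14 mm radius collar 29 mm below this point, crossbeam 37 mm below. The bar is in line with the crossbeam (150 x 36 mm, grey, fixed) when the plate just touches (joint 0).
- flask: Brass two-part flask, 74 x 82 mm with rounded corners and 46 mm high, loose on the base of the press to be closed, under its plate. Origin at the centre of its underside, z up.
- press_plate: Round steel pressing plate, 54 mm diameter, 7 mm thick, under the screw of the press with the flask. Origin on the turning axis, 60 mm below the plate's underside (level with the flask's underside, 14 mm above the worktop, at touch). It gives on a spring of 2 N/mm with 2 N preload.
- spare_knob_end (a point): A point near one end of the grip bar of the other, empty press (same make, nothing under its plate), 28 mm from its turning axis. This knob is not to be turned.
Mind the look-alikes: they are no part of the job. Of the things like the flask, leave any that is red; of the rest the larger one is meant.

How it is judged:
By the outcome, as a careful person would: the job done as asked, in the order asked, and still so for the second after the job is handed in, with the robot touching nothing.
It also fails if it takes over 32 s, if anything falls off the work surface, if the arm or the gripper's body presses on something with over 40 N, if the wrist force passes 120 N, or if a joint passes its speed limit or range.

## Working session

There is one attempt and no reset: what is moved stays moved. The work goes in short steps, Python scripts to look and compute and a shell command to move; the robot and the scene stay as the last step left them, time stands still between calls to the robot, and variables do not carry over. Pictures are saved under pics/ and viewed, at most 10 in all, crops included, and the job is handed in when it is done.

```bash
mkdir -p pics
cat > h.py <<'E'
from bench import arm
import numpy as np, cv2
from scipy.spatial.transform import Rotation as R
def snap(n,f):
    p=arm.camera_params(n); im=arm.get_image(n); cv2.imwrite(f'pics/{f}.png',im[:,:,::-1]); return p,im
def atz(p,u,v,z):
    d=R.from_quat(p['orientation']).apply(np.linalg.inv(p['K'])@[u,v,1]); o=np.array(p['position']); return o+d*(z-o[2])/d[2]
def proj(p,X):
    c=R.from_quat(p['orientation']).inv().apply(np.array(X)-p['position']); q=np.array(p['K'])@c; return q[:2]/q[2]
E
python3 - <<'E'
from h import *
for n in('top','scene'):
    p,_=snap(n,n+'0'); print(n,p)
s=arm.read_state(); print({k:np.round(v,3) for k,v in s.items()})
E
```

```text
top {'K': array([[475.084726  ,   0.        , 287.3475301 ],
       [  0.        , 475.084726  , 213.10855731],
       [  0.        ,   0.        ,   1.        ]]), 'position': array([ 383.21723429,  346.70284767, 1204.96432346]), 'orientation': array([ 0.70718594, -0.70575766,  0.02871282, -0.03114072])}
scene {'K': array([[402.7378902 ,   0.        , 272.39229073],
       [  0.        , 402.7378902 , 212.82010944],
       [  0.        ,   0.        ,   1.        ]]), 'position': array([-108.45849587,  -72.29394559,  731.67069716]), 'orientation': array([ 0.80606565, -0.41995544,  0.18699562, -0.37273078])}
{'clock': np.float64(0.1), 'joints': array([ 1.462,  0.385,  0.007, -0.   , -1.194, -0.259]), 'joint_vel': array([ 0.001, -0.002,  0.003,  0.004, -0.   ,  0.001]), 'joint_efforts': array([-1.0000e-03, -3.9332e+01,  1.8893e+01,  4.1980e+00, -3.0000e-03,
        0.0000e+00]), 'position': array([224.503, 582.74 , 230.354]), 'ee_rot': array([ 0.983, -0.183, -0.   ,  0.001]), 'contact_force': array([-0.19 ,  0.886, -0.028]), 'wrist_torque': array([-0.021,  0.022, -0.013]), 'grasp_force': np.float64(0.0), 'gripper_width': np.float64(85.472)}
```

View pics/top0.png

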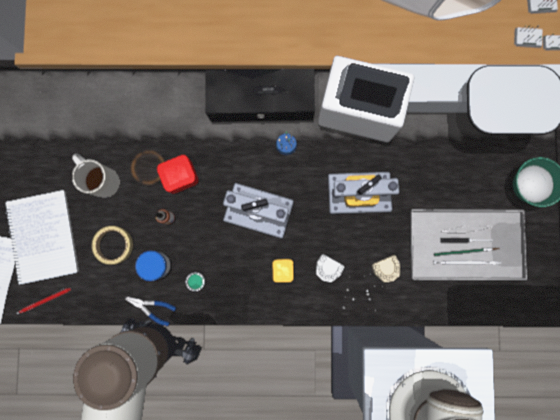

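View pics/scene0.png

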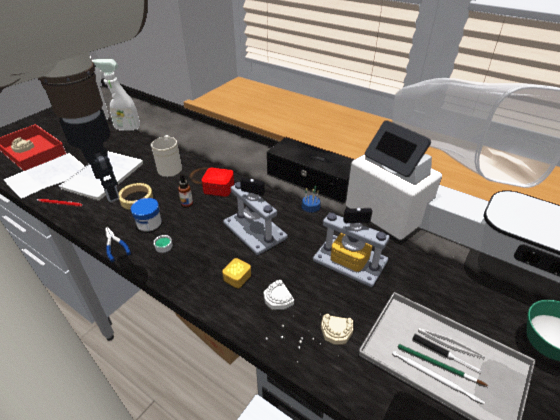

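The press at top pixel ~(364,189) holds the brass flask; the one at (258,208) is empty. I'll zoom in on the flask press.

Run:
```python
from h import *
im=cv2.imread('pics/top0.png')[155:230,310:420]; cv2.imwrite('pics/c1.png',cv2.resize(im,None,fx=7,fy=7,interpolation=cv2.INTER_CUBIC))
p=arm.camera_params('top')
for u,v,z in((370,184,165),(335,189,112),(398,186,112),(331,212,5),(395,210,5),(258,205,165)): print(u,v,atz(p,u,v,z).round(1))
```

```text
370 184 [536.3 168.1 165. ]
335 189 [532.3 240.2 112. ]
398 186 [539.5  94.2 112. ]
331 212 [488.1 240.3   5. ]
395 210 [493.5  78.1   5. ]
258 205 [489.3 415.  165. ]
```

View pics/c1.png

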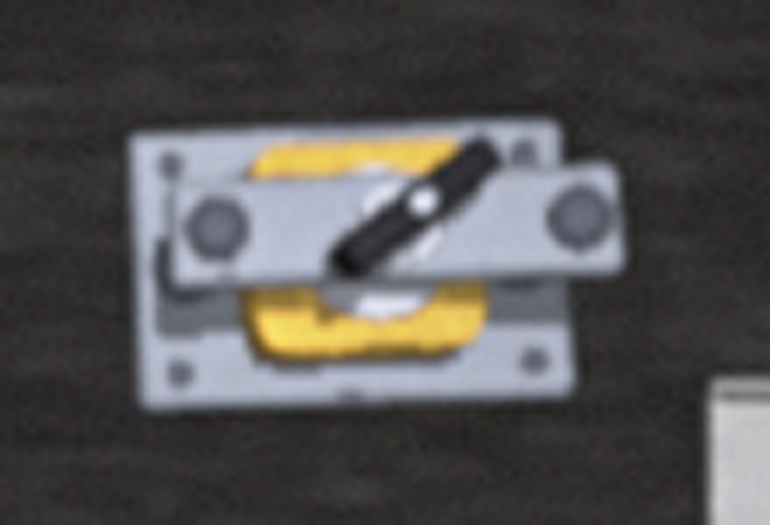

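The flask-press bar is centred near (369.6,184.3), about 37° short of the beam (≈ −0.64 rad). Grip centre ≈ (536,168). The tool yaw needs to be about −50°, which is −29° from now.

```bash
python3 -m handwheel '[{"x":0.15,"y":-0.2,"az":-0.08},{"x":0.15,"y":-0.2,"az":-0.08},{"x":0.15,"y":-0.2,"az":-0.08},{"x":0.15,"y":-0.2,"az":-0.08},{"x":0.15,"y":-0.2},{"x":0.15,"y":-0.2},{"x":0.15,"y":-0.2},{"x":0.15,"y":-0.2}]' 1
python3 -m handwheel '[{"x":0.15,"y":-0.2},{"x":0.1,"y":-0.15},{},{},{},{},{},{}]'
python3 - <<'E'
from h import *
p,_=snap('wrist','w1'); np.save('w1.npy',p,allow_pickle=True); print(p['position'],arm.read_state()['joints'].round(2))
for X in ((536.3,168.1,165),(534,180,112),(534,150,112)): print(proj(p,X))
E
```

```text
[290.24895335 557.99985594 373.56751762] [ 1.46  0.39  0.01 -0.   -1.19 -0.26]
[ 1280.79323139 -1288.19315389]
[ 912.08226953 -790.60597128]
[ 991.74429084 -834.85705286]invalid input at $[0]: expected keys x, y, z, ax, ay, az
invalid input at $[0]: expected keys x, y, z, ax, ay, az
```

View pics/w1.png

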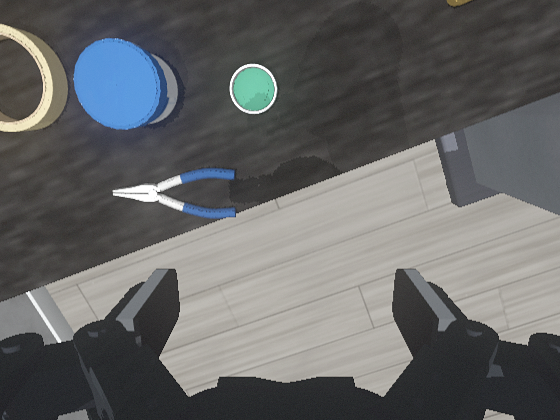

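The rows need all six keys, so the move was refused and the view still shows the start place (pliers at (175,190), blue lid at (117,83)).

```bash
python3 -m handwheel '[{"x":0.15,"y":-0.2,"z":0,"ax":0,"ay":0,"az":-0.08},{"x":0.15,"y":-0.2,"z":0,"ax":0,"ay":0,"az":-0.08},{"x":0.15,"y":-0.2,"z":0,"ax":0,"ay":0,"az":-0.08},{"x":0.15,"y":-0.2,"z":0,"ax":0,"ay":0,"az":-0.08},{"x":0.15,"y":-0.2,"z":0,"ax":0,"ay":0,"az":0},{"x":0.15,"y":-0.2,"z":0,"ax":0,"ay":0,"az":0},{"x":0.15,"y":-0.2,"z":0,"ax":0,"ay":0,"az":0},{"x":0.15,"y":-0.2,"z":0,"ax":0,"ay":0,"az":0}]' 1 &&
python3 -m handwheel '[{"x":0.15,"y":-0.2,"z":0,"ax":0,"ay":0,"az":0},{"x":0.1,"y":-0.15,"z":0,"ax":0,"ay":0,"az":0},{"x":0,"y":0,"z":0,"ax":0,"ay":0,"az":0},{"x":0,"y":0,"z":0,"ax":0,"ay":0,"az":0},{"x":0,"y":0,"z":0,"ax":0,"ay":0,"az":0},{"x":0,"y":0,"z":0,"ax":0,"ay":0,"az":0},{"x":0,"y":0,"z":0,"ax":0,"ay":0,"az":0},{"x":0,"y":0,"z":0,"ax":0,"ay":0,"az":0}]'
python3 - <<'E'
from h import *
p,_=snap('wrist','w2'); np.save('w2.npy',p,allow_pickle=True); s=arm.read_state();print(p['position'],s['joints'].round(2),s['position'],s['ee_rot'])
for X in ((536.3,168.1,165),(534,180,112),(534,150,112)): print(proj(p,X))
E
```

```text
clock: 0.95
position: [465.4, 261.4, 231.3]
ee_rot: [0.907, -0.421, -0.0, 0.0]
contact_force: [0.7, 1.2, -0.3]
gripper_width: 85.2
grasp_force: 0.0
clock: 1.75
position: [514.3, 193.9, 231.4]
ee_rot: [0.907, -0.421, 0.0, -0.0]
contact_force: [0.2, 0.9, -0.4]
gripper_width: 85.3
grasp_force: 0.0
[559.82226554 140.63473022 374.62607548] [ 0.66  0.26 -0.18 -0.   -1.14  0.05] [514.41553516 193.7992972  231.38798357] [ 9.07022399e-01 -4.21082372e-01  2.86238105e-05 -5.99091293e-05]
[285.39524301 171.04804548]
[277.2325556  172.98175868]
[304.09163401 141.30875611]
```

View pics/w2.png

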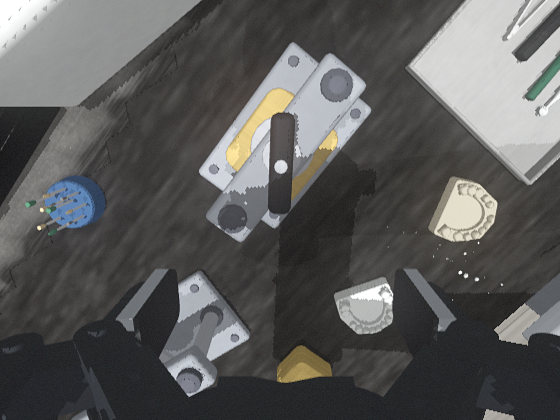

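The wrist view shows the bar running from (284,114) to (280,213), with its centre dot at (281,166). The beam bolts are at (337,85) and (232,217).

Run:
```python
from h import *
p=np.load('w2.npy',allow_pickle=True).item()
im=cv2.imread('pics/w2.png'); g=im[100:225,255:310].max(2); m=(g<60).astype(np.uint8)
n,l,st,c=cv2.connectedComponentsWithStats(m); k=l[35,28]; print(st[k])
# bar edges by row
for v in range(112,216,8):
    r=im[v,255:310].max(1); print(v,''.join('#' if a<60 else '.' for a in r))
a=lambda u,v,z:atz(p,u,v,z)
def ang(q):q=np.array(q);return np.degrees(np.arctan2(q[1],q[0]))
A,B=a(284,114,165),a(280,213,165);C,D=a(337,85,112),a(232,217,112)
print(A,B,np.linalg.norm(A-B),(A+B)/2,ang(A-B),ang(C-D),a(281,166,165),(C+D)/2,np.linalg.norm(C-D))
```

```text
[   0    0   55  125 5628]
112 .......................................................
120 .......................................................
128 .......................................................
136 .......................................................
144 .......................................................
152 .......................................................
160 .....................................#.................
168 ....................................#..................
176 ............................#...#..##..................
184 ........................###...#.#.###..................
192 ..............###.##################...............####
200 .............#########.#############.........##########
208 ..............#####################...#################
[557.70592739 143.99317449 165.        ] [522.28769081 189.71749021 165.        ] 57.83739733630508 [539.9968091  166.85533235 165.        ] -52.23849458004133 -88.48690252560479 [540.16837183 167.48764648 165.        ] [540.18369407 167.32998069 112.        ] 121.48884847628223
```

```bash
python3 -m handwheel '[{"x":0.064,"y":-0.066,"z":0,"ax":0,"ay":0,"az":-0.027},{"x":0.064,"y":-0.066,"z":0,"ax":0,"ay":0,"az":0},{"x":0,"y":0,"z":-0.1,"ax":0,"ay":0,"az":0},{"x":0,"y":0,"z":-0.1,"ax":0,"ay":0,"az":0},{"x":0,"y":0,"z":-0.1,"ax":0,"ay":0,"az":0},{"x":0,"y":0,"z":-0.1,"ax":0,"ay":0,"az":0},{"x":0,"y":0,"z":-0.1,"ax":0,"ay":0,"az":0},{"x":0,"y":0,"z":0,"ax":0,"ay":0,"az":0}]' 1 &&
python3 -m handwheel '[{"x":0,"y":0,"z":0,"ax":0,"ay":0,"az":0},{"x":0,"y":0,"z":0,"ax":0,"ay":0,"az":0},{"x":0,"y":0,"z":0,"ax":0,"ay":0,"az":0},{"x":0,"y":0,"z":0,"ax":0,"ay":0,"az":0},{"x":0,"y":0,"z":0,"ax":0,"ay":0,"az":0},{"x":0,"y":0,"z":0,"ax":0,"ay":0,"az":0},{"x":0,"y":0,"z":0,"ax":0,"ay":0,"az":0},{"x":0,"y":0,"z":0,"ax":0,"ay":0,"az":0}]' -1
python3 - <<'E'
from h import *
s=arm.read_state();print(s['position'],s['ee_rot'],s['wrist_torque'],s['contact_force'])
E
```

```text
clock: 2.6
position: [538.4, 166.1, 128.5]
ee_rot: [0.898, -0.441, -0.002, 0.003]
contact_force: [-0.6, -0.4, -0.2]
gripper_width: 85.5
grasp_force: 0.0
clock: 3.4
position: [540.9, 167.2, 132.1]
ee_rot: [0.898, -0.441, 0.001, -0.001]
contact_force: [0.0, 1.2, 4.9]
gripper_width: 12.9
grasp_force: 60.5
[540.85068768 167.15267659 132.06268664] [ 8.97673238e-01 -4.40660905e-01  5.38342192e-04 -6.58937007e-04] [ 0.31849881  0.11020275 -0.06531807] [0.04492401 1.21262938 4.8524715 ]
```

```bash
python3 -m handwheel '[{"x":0,"y":0,"z":0,"ax":0,"ay":0,"az":-0.05},{"x":0,"y":0,"z":0,"ax":0,"ay":0,"az":-0.08},{"x":0,"y":0,"z":0,"ax":0,"ay":0,"az":-0.08},{"x":0,"y":0,"z":0,"ax":0,"ay":0,"az":-0.08},{"x":0,"y":0,"z":0,"ax":0,"ay":0,"az":-0.08},{"x":0,"y":0,"z":0,"ax":0,"ay":0,"az":-0.08},{"x":0,"y":0,"z":0,"ax":0,"ay":0,"az":-0.08},{"x":0,"y":0,"z":0,"ax":0,"ay":0,"az":-0.08}]' &&
python3 -m handwheel '[{"x":0,"y":0,"z":0,"ax":0,"ay":0,"az":-0.08},{"x":0,"y":0,"z":0,"ax":0,"ay":0,"az":-0.05},{"x":0,"y":0,"z":0,"ax":0,"ay":0,"az":0},{"x":0,"y":0,"z":0,"ax":0,"ay":0,"az":0},{"x":0,"y":0,"z":0,"ax":0,"ay":0,"az":0},{"x":0,"y":0,"z":0,"ax":0,"ay":0,"az":0},{"x":0,"y":0,"z":0,"ax":0,"ay":0,"az":0},{"x":0,"y":0,"z":0,"ax":0,"ay":0,"az":0}]'
python3 - <<'E'
from h import *
p,_=snap('wrist','w3'); np.save('w3.npy',p,allow_pickle=True)
s=arm.read_state();print(s['position'],s['wrist_torque'],s['joints'].round(2));r=R.from_quat(s['ee_rot']).apply([1,0,0]);print(np.degrees(np.arctan2(r[1],r[0])))
E
```

```text
clock: 4.2
position: [540.0, 167.0, 132.1]
ee_rot: [-0.592, 0.806, 0.0, -0.0]
contact_force: [-2.5, 1.9, 6.6]
gripper_width: 13.1
grasp_force: 60.8
clock: 5.0
position: [539.8, 167.1, 132.1]
ee_rot: [-0.508, 0.861, 0.0, -0.0]
contact_force: [-3.8, 0.9, 5.9]
gripper_width: 13.3
grasp_force: 60.9
[539.83431465 167.03640012 132.07026349] [ 0.50528856  0.87779025 -0.08829764] [ 0.59  0.38 -0.28 -0.   -0.92 -1.09]
-118.88632683250292
```

View pics/w3.png

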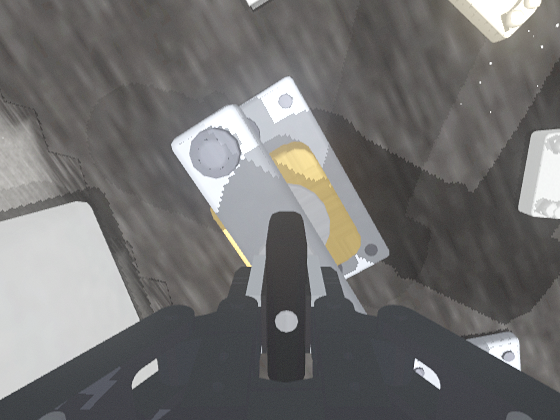

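The bar is gripped between the fingers (centre dot (286,321), nearly vertical in the image). The beam edge runs from (238,105) to (362,312). I'll fit the edges for angles.

Run:
```python
from h import *
p=np.load('w3.npy',allow_pickle=True).item()
im=cv2.imread('pics/w3.png',0)
L=cv2.createLineSegmentDetector().detect(im)[0][:,0]
for u,v,a,b in L:
    n=np.hypot(u-a,v-b)
    if n<35 or not(165<min(u,a) and max(u,a)<375 and max(v,b)<395): continue
    o=[]
    for z in(112,165,14):
        d=atz(p,a,b,z)-atz(p,u,v,z); o.append(round((np.degrees(np.arctan2(d[1],d[0])))%180,1))
    print(np.round([u,v,a,b]),round(n),o)
```

```text
[173. 151. 215. 212.] 74 [np.float64(92.3), np.float64(92.3), np.float64(92.3)]
[303. 215. 311. 305.] 90 [np.float64(66.8), np.float64(66.8), np.float64(66.8)]
[260. 305. 269. 214.] 92 [np.float64(54.7), np.float64(54.7), np.float64(54.7)]
[227. 105. 169. 142.] 69 [np.float64(2.4), np.float64(2.4), np.float64(2.4)]
[287.  76. 239. 106.] 56 [np.float64(1.8), np.float64(1.8), np.float64(1.8)]
[251. 265. 225. 227.] 46 [np.float64(92.4), np.float64(92.4), np.float64(92.4)]
[266. 157. 233. 104.] 62 [np.float64(92.3), np.float64(92.3), np.float64(92.3)]
[366. 312. 346. 280.] 38 [np.float64(92.7), np.float64(92.7), np.float64(92.7)]
[268. 379. 266. 316.] 64 [np.float64(61.8), np.float64(61.8), np.float64(61.8)]
[305. 294. 304. 352.] 57 [np.float64(61.3), np.float64(61.3), np.float64(61.3)]
[278. 169. 336. 263.] 110 [np.float64(92.1), np.float64(92.1), np.float64(92.1)]
```

Beam is at 92.3° and bar at about 61.3°, so it is 31° past touch and needs 14° more.

```bash
python3 -m handwheel '[{"x":0,"y":0,"z":0,"ax":0,"ay":0,"az":-0.05},{"x":0,"y":0,"z":0,"ax":0,"ay":0,"az":-0.05},{"x":0,"y":0,"z":0,"ax":0,"ay":0,"az":-0.03},{"x":0,"y":0,"z":0,"ax":0,"ay":0,"az":-0.025},{"x":0,"y":0,"z":0,"ax":0,"ay":0,"az":0},{"x":0,"y":0,"z":0,"ax":0,"ay":0,"az":0},{"x":0,"y":0,"z":0,"ax":0,"ay":0,"az":0},{"x":0,"y":0,"z":0,"ax":0,"ay":0,"az":0}]'
python3 - <<'E'
from h import *
p,_=snap('wrist','w4')
s=arm.read_state();print(s['wrist_torque']);r=R.from_quat(s['ee_rot']).apply([1,0,0]);print(np.degrees(np.arctan2(r[1],r[0]))%180)
im=cv2.imread('pics/w4.png',0)
for u,v,a,b in cv2.createLineSegmentDetector().detect(im)[0][:,0]:
    n=np.hypot(u-a,v-b)
    if n<35 or not(100<min(u,a) and max(u,a)<420 and max(v,b)<395): continue
    d=atz(p,a,b,112)-atz(p,u,v,112); print(np.round([u,v,a,b]),round(n),round(np.degrees(np.arctan2(d[1],d[0]))%180,1))
E
```

```text
clock: 5.85
position: [539.7, 167.2, 132.1]
ee_rot: [-0.4, 0.916, 0.0, -0.0]
contact_force: [-3.5, 1.8, 7.1]
gripper_width: 13.1
grasp_force: 60.9
[ 0.58646417  1.04394771 -0.06176503]
47.170301575726114
[152. 181. 192. 217.] 54 91.7
[192. 122. 146. 174.] 69 2.5
[150. 312. 101. 246.] 83 76.1
[357. 268. 401. 230.] 59 2.4
[303. 217. 311. 305.] 89 52.7
[260. 304. 269. 214.] 91 40.7
[256.  78. 211. 126.] 65 1.8
[400. 226. 258.  79.] 204 92.4
[200. 224. 244. 263.] 58 92.6
[305. 334. 304. 378.] 44 47.6
[391. 302. 358. 270.] 47 92.3
[320. 175. 294. 151.] 35 94.1
[254. 169. 292. 207.] 53 91.7
[267. 352. 265. 296.] 56 47.4
[305. 294. 305. 332.] 37 47.7
```

Now 44.8° past. Release and retreat.

```bash
python3 -m handwheel '[{"x":0,"y":0,"z":0,"ax":0,"ay":0,"az":0},{"x":0,"y":0,"z":0,"ax":0,"ay":0,"az":0},{"x":0,"y":0,"z":0,"ax":0,"ay":0,"az":0},{"x":0,"y":0,"z":0,"ax":0,"ay":0,"az":0},{"x":0,"y":0,"z":0,"ax":0,"ay":0,"az":0},{"x":0,"y":0,"z":0,"ax":0,"ay":0,"az":0},{"x":0,"y":0,"z":0,"ax":0,"ay":0,"az":0},{"x":0,"y":0,"z":0,"ax":0,"ay":0,"az":0}]' 1 && python3 -m handwheel '[{"x":0,"y":0,"z":0.05,"ax":0,"ay":0,"az":0},{"x":0,"y":0,"z":0.1,"ax":0,"ay":0,"az":0},{"x":0,"y":0,"z":0.1,"ax":0,"ay":0,"az":0},{"x":0,"y":0,"z":0.1,"ax":0,"ay":0,"az":0},{"x":-0.1,"y":0,"z":0.15,"ax":0,"ay":0,"az":0},{"x":-0.1,"y":0,"z":0.1,"ax":0,"ay":0,"az":0},{"x":0,"y":0,"z":0,"ax":0,"ay":0,"az":0},{"x":0,"y":0,"z":0,"ax":0,"ay":0,"az":0}]'
python3 - <<'E'
from h import *
p,_=snap('wrist','w5')
im=cv2.imread('pics/w5.png',0)
for u,v,a,b in cv2.createLineSegmentDetector().detect(im)[0][:,0]:
    n=np.hypot(u-a,v-b)
    if n<25 or not(100<min(u,a) and max(u,a)<450 and max(v,b)<300): continue
    d=atz(p,a,b,112)-atz(p,u,v,112); print(np.round([u,v,a,b]),round(n),round(np.degrees(np.arctan2(d[1],d[0]))%180,1))
E
```

```text
clock: 6.7
position: [540.3, 166.8, 131.3]
ee_rot: [-0.4, 0.917, 0.0, -0.0]
contact_force: [0.6, 0.0, -0.2]
gripper_width: 85.3
grasp_force: 0.0
clock: 7.5
position: [500.3, 167.0, 252.3]
ee_rot: [-0.4, 0.916, 0.0, 0.001]
contact_force: [0.9, -0.9, -0.5]
gripper_width: 85.5
grasp_force: 0.0
[385.  36. 388.   1.] 35 46.1
[371.  57. 385.  33.] 28 17.7
[325.   0. 315.  28.] 30 27.2
[317.  29. 371.  56.] 60 113.4
[126.  -0. 200.  79.] 108 90.0
[306. 248. 339. 217.] 44 2.7
[259. 261. 297. 296.] 52 92.0
[300. 296. 325. 274.] 34 2.4
[170. 181. 233. 238.] 85 92.0
[237. 116. 204. 150.] 48 0.8
[195. 152. 170. 180.] 38 2.3
[421. 112. 429. 163.] 52 61.7
[160. 269. 131. 228.] 50 76.3
[201.  79. 277.  -0.] 110 0.0
[339. 214. 240. 114.] 141 92.1
[415. 111. 423. 163.] 53 61.2
[257. 204. 258. 232.] 28 48.4
[136.  -0. 203.  72.] 99 89.9
[200.  74. 131.  -0.] 101 90.0
[324. 269. 305. 250.] 27 90.1
[305. 253. 258. 207.] 65 90.8
[406. 266. 429. 256.] 26 162.1
[234. 178. 255. 199.] 30 91.7
[236. 286. 234. 252.] 34 47.4
```

View pics/w5.png

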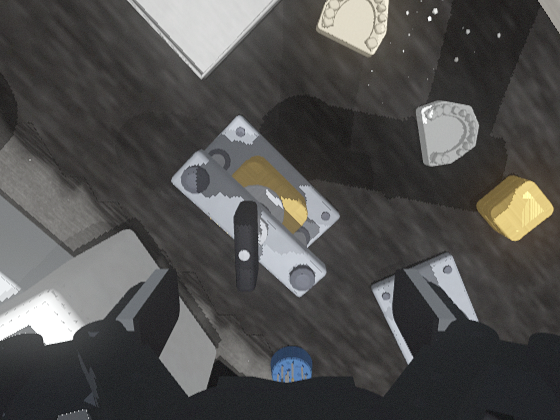

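The bar, from (246,203) to (246,290), stays at about 47.5° against the beam at 92.1°, so about 45° past touch. It is released and the flask is in place, so I'm handing in.

```bash
python3 -c "
from bench import arm; print(arm.job_done())"
```

```text
the job is handed in; nothing more can be done
None
```

I turned the knob of the press with the flask to about 45° past touch (measured in the wrist images), let go of it, and handed the job in at about 7.5 s. The flask looked in place, and I never touched the empty press.

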